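# Shim a rocking magnetic stirrer with a steel wedge

## Task

The magnetic stirrer rocks, because its front left foot has lost its rubber pad. With the fingertips push the steel wedge, thin end first, along the bench and under that foot until the stirrer stands level on all four feet and no longer rocks, but not so far that another foot is jacked off the bench. Then press down briefly on the top of the stirrer's rear right corner to prove that it stands firm; do not pinch or lift anything, do not shove the stirrer out of its place, and leave the other things alone.

Things in the scene. Friction and masses are not known exactly. Their poses are not given: they have to be found in the camera images.
- stirrer: magnetic stirrer: low grey-white housing 210 (x) x 190 (y) mm, flat top at 64, underside at 18 mm; round white plate (diameter 124, top at 72 mm, centre x = +30); black panel with two dials on the front (-x). About 2.4 kg, loose. Origin: below its middle, on the bench plane when level; z up, +y its left. Four fixed feet at x = +-80, y = +-72 mm; weight 20 mm left of the middle, so it leans on the short foot by 0.04 rad
- short_foot (a point): lowest point of the front left foot, a bare steel stub 20 mm in diameter with a domed end (radius 10 mm), at x = -80, y = +72, z = +5.5 mm in the stirrer's frame: 5.5 mm shorter than the rubber feet, 23 mm inside the left side of the housing. It touches the bench at the start
- far_corner (a point): point on the flat top of the housing over the rear right foot, x = +85, y = -72, z = 64 mm in the stirrer's frame. Press here (within 45 mm, beside the round plate) with 5 N or more for a quarter of a second. Before the wedge is in, about 3 N here rocks the stirrer
- wedge: dark steel wedge 96 long x 44 wide mm, top rising evenly from 1.5 mm at the thin end to 16 mm at the thick end. Origin: centre of its underside; +x points to the thin end (+48 mm), the upright thick end face is at x = -48. 310 g, friction about 0.4. It lies left of the stirrer, thin end 40 to 85 mm from the short foot, pointing at it within 0.3 rad. Driving it under takes 1 to 4 N, 5 to 9 N once all feet bear
- foot_front_right: soft black rubber dome foot, diameter 26 mm, at x = -80, y = -72 mm in the stirrer's frame; origin at its lowest point. It lifts if the wedge is driven too far; pushed still harder, the whole stirrer slides
- foot_rear_left: the same, at x = +80, y = +72 mm in the stirrer's frame
- foot_rear_right: the same, at x = +80, y = -72 mm in the stirrer's frame; about 4 mm in the air at the start. The rubber gives a little, so all four feet bear and the stirrer is level within 0.01 rad, while the short foot is about 14 to 29 mm from the wedge's thin end; 24 mm is best
- vent_filter: round white vent filter, diameter 60 mm, 25 mm high, left of the stirrer's rear; leave it
- black_tape: roll of black tape, diameter 72 mm, 19 mm high, lying behind the stirrer's rear right corner; leave it
- hexkey_set: green folding hex key set 88 x 36 x 24 mm lying at the left edge of the bench; leave it
- wash_bottle: white bottle with a blue cap, diameter 66 mm, 164 mm high, standing behind on the left; leave it
- spanner: steel combination spanner 159 mm long lying at the left edge of the bench, nearer the robot; leave it
There are look-alikes about, which are no part of the job. What is shaped like the wedge but pink is not meant.

How it is judged:
By the outcome, as a careful person would: the job done as asked, in the order asked, and still so for the second after the job is handed in, with the robot touching nothing.
It also fails if it takes over 70 s, if anything falls off the work surface, if the arm or the gripper's body presses on something with over 40 N, if the wrist force passes 120 N, or if a joint passes its speed limit or range.

## Robot

A 7-joint arm with a two-finger parallel gripper is mounted at the origin on a cart in front of the work surface, level with it; the furniture and walls round the work are solid. World frame = base frame: x ahead of the robot, y to its left, z up, the work surface at z = 0. Lengths are in m, angles in rad, forces in N, time in s.
With the tool pointing down it reaches from about 0.4 to 0.85 m from the base axis. Payload 4.5 kg.
Tool frame: the origin (TCP) lies on the mounting face of the last link; the fingertips stand 166 mm ahead of it and the grasp point (between the pads) lies 147 mm ahead of it; z points along the fingers, y is the line along which they close (so a half turn about z gives the same grasp; the last joint's range is limited). The gripper opens to 88 mm and grips with 3 to 60 N. Pads are 18 mm wide; open, the fingers measure 123 mm over their backs; the gripper's body (75 mm by 187 mm) begins 45 mm behind the grasp point.
Start: joints at [1.212, 0.689, -0.195, 1.565, 0.157, 0.902, -0.215], TCP at [0.239, -0.577, 0.405] pointing down, gripper open.
Joint ranges: [-3.01, 3.01], [-0.46, 2.08], [-1.47, 1.51], [0.13, 2.56], [-1, 4.14], [0.04, 2.09], [-2.66, 2.66]. Speed limits (rad/s): [2.57, 2.57, 3.14, 3.14, 3.14, 3.14, 3.14].

## Interface

Orientations are given as a unit quaternion [x, y, z, w].
In Python, from plant import r, snapshot gives the robot as it stands. The module is installed in compiled form; this text tells all that it offers.
- The arm moves only by the tool move_arm, never from a script. Its argument "rows" is a list of rows, each a list of 5 numbers: the shift along the tool's x, y, z in m, then the turn about the tool's z in rad, then the finger opening in m, from 0 to 0.0881. In form: [[dx, dy, dz, spin, claw], ...]. A call has 1 to 10 rows; each row shifts and turns the commanded pose from where the row before left it, along the tool's axes as they then stand; what a row does not reach is not made up. A row lasts 1/12 s, in which the tool goes at most 41.7 mm and 7.16 degrees, less where a joint would pass 70% of its speed; a pose out of reach is approached as far as the arm can. A call with a gripper value outside its range is refused whole. The fingers move at their own pace and stop on an object; "newtons" is the grip in N (left out, the last holds). Time passes only in rows, so rows that do not move let the fingers close. It gives the time, the measured TCP pose, the force, the opening and the grip force at its end, in the units of the state.
- r.get_state(): the state, without advancing time (a new reading comes with each control period).
- snapshot(name): name is "side" or "top" or "wrist"; returns a dict with "color" (400x640x3 uint8, red, green, blue), "depth" (400x640 float32, m along the optical axis (not along the pixel's ray), 0 where there is no reading), "mtx" (3x3 intrinsics, pixels), "eye" and "orientation" of the camera in the world. Camera axes: x right, y up, looking along -z (the intrinsics and any distortion apply to the point x, -y, -z); pixel columns grow to the right and rows downward; lengths in m; the calibration is good to about 2 mm. A picture is of the moment at which its call begins.
- r.finish_job(): hands the job in; it is judged then, once.
The state is a dict: "clock": time; "q": joint angles; "qd": joint speeds; "joint_torque": joint torques, N m; "tool_pos": TCP position; "eef_rot": TCP orientation; "contact_force": force on the tool from outside, world axes, zero at the start; "moment": the same for the moment, N m; "opening": opening from 0.0 (shut) to 1.0 (fully open); "finger_force": force on a finger pad.
Only numpy, scipy, OpenCV 4.12 (cv2) and the standard library are available. Lean on these libraries where they do the work, as an engineer would, in place of code of your own. Each camera call takes 0.05 s, during which the arm holds its last target. There are 200 camera calls.

## Working session

There is one attempt and no reset: what is moved stays moved. The work goes in short steps, Python scripts to look and compute and a tool call to move; the robot and the scene stay as the last step left them, time stands still between calls to the robot, and variables do not carry over. Pictures are saved under pics/ and viewed, at most 10 in all, crops included, and the job is handed in when it is done.

Besides the shell and the picture viewer there is one more tool, called after "Emit:" in YAML: its name, and indented under it one key for each argument. move_arm: Moves the arm, as the interface text tells. Its arguments: {"type":"object","properties":{"rows":{"type":"array"},"newtons":{"type":"number"}},"required":["rows"]}

```bash
mkdir -p pics; cat > h.py <<'E'
import numpy as np, cv2
from scipy.spatial.transform import Rotation as R
from plant import r, snapshot
def pts(s):
    d=s["depth"]; K=np.array(s["mtx"]); v,u=np.mgrid[0:400,0:640]
    c=np.stack([(u-K[0,2])/K[0,0]*d,-(v-K[1,2])/K[1,1]*d,-d],-1)
    M=R.from_quat(s["orientation"]).as_matrix() if np.size(s["orientation"])==4 else np.array(s["orientation"])
    return c@M.T+np.array(s["eye"])
def ray(s,u,v,z):
    K=np.array(s["mtx"]); M=R.from_quat(s["orientation"]).as_matrix() if np.size(s["orientation"])==4 else np.array(s["orientation"])
    d=M@np.array([(u-K[0,2])/K[0,0],-(v-K[1,2])/K[1,1],-1]); e=np.array(s["eye"]); return e+d*(z-e[2])/d[2]
def save(n,f): 
    s=snapshot(n); cv2.imwrite("pics/"+f,s["color"][:,:,::-1]); return s
E
python3 - <<'E'
from h import *
for n in("top","side"):
    s=save(n,n+"1.png"); print(n,s["eye"],s["orientation"],s["mtx"]); np.savez(n+"1.npz",**s)
print(r.get_state())
E
```

```text
top [0.20469931 0.12235221 1.27229738] [-0.1033197   0.11092091  0.71359367 -0.68396321] [[518.81087562   0.         333.21105121]
 [  0.         518.81087562 202.02067551]
 [  0.           0.           1.        ]]
side [0.22435614 1.08130051 0.67921312] [-0.08600818  0.49254081  0.85437633 -0.14158822] [[498.12237144   0.         315.38847416]
 [  0.         498.12237144 197.865679  ]
 [  0.           0.           1.        ]]
{'clock': 0.1, 'q': array([ 1.21175916,  0.68993014, -0.19448105,  1.56620516,  0.15733992,
        0.90253376, -0.21512876]), 'qd': array([ 1.44589848e-03, -2.48721382e-03, -8.42232073e-04, -2.51889842e-03,
       -4.35944777e-04,  5.13391644e-05, -5.22196495e-04]), 'joint_torque': array([-3.35098666e-03, -5.28497994e+01, -1.27171163e+00, -1.53837937e+01,
       -5.26500097e-02,  2.02100302e-03,  6.73035993e-05]), 'tool_pos': array([ 0.23910464, -0.5771469 ,  0.40397958]), 'eef_rot': array([ 9.80767762e-01,  1.95176557e-01, -2.51080169e-04, -8.03969132e-04]), 'contact_force': array([ 0.27782399, -0.15745458,  0.54306896]), 'moment': array([ 0.02031742,  0.03978616, -0.06458672]), 'finger_force': 0.0, 'opening': 0.9993532577842975}
```

View pics/top1.png

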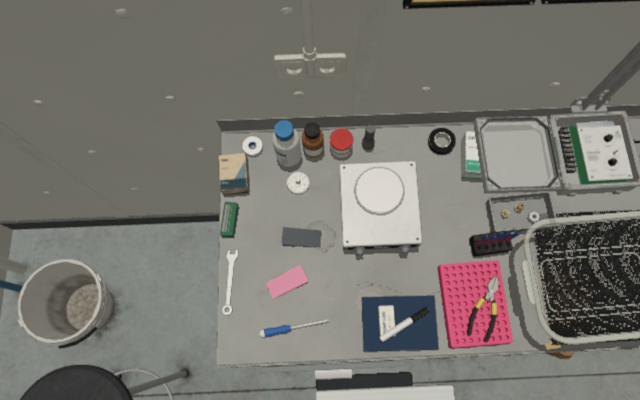

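View pics/side1.png

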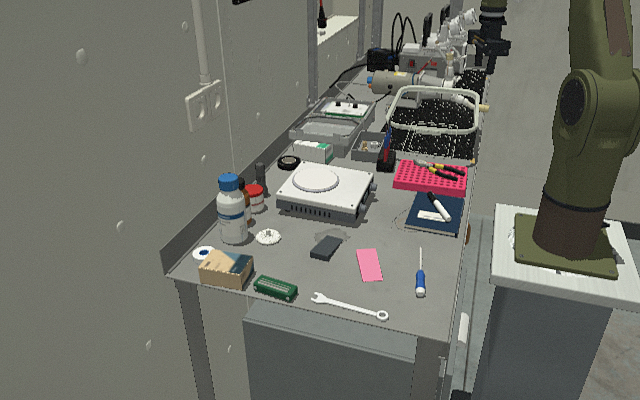

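The top view shows the dark wedge at (302,237), left of the stirrer at (380,203). The pink decoy is at (287,281). In the side view the wedge is at (326,247). Next I'll measure both.

```bash
python3 - <<'E'
from h import *
for n in("top","side"):
    s=dict(np.load(n+"1.npz")); P=pts(s); hsv=cv2.cvtColor(s["color"],cv2.COLOR_RGB2HSV)
    g=s["color"].astype(int).max(-1); z=P[...,2]
    # housing top
    m=(z>.045)&(z<.085)&(g>140)&(hsv[...,1]<40)
    m=m.astype(np.uint8)
    k,l,st,c=cv2.connectedComponentsWithStats(m)
    t=(380,203) if n=="top" else (320,182)
    i=min(range(1,k),key=lambda i:np.hypot(*(c[i]-t))if st[i,4]>800 else 1e9)
    q=P[l==i]; q2=q[(q[:,2]<.068)]
    print(n,"stirrer",st[i],np.percentile(q[:,2],[5,50,95]))
    print(cv2.minAreaRect((q[q[:,2]>.055][:,:2]*1000).astype(np.float32)))
    # wedge
    t=(302,237) if n=="top" else (326,247)
    w=np.zeros(g.shape,bool); w[t[1]-25:t[1]+25,t[0]-32:t[0]+32]=1
    print("grey",g[t[1],t[0]-30:t[0]+34:2])
    m=((g<95)&w).astype(np.uint8); m=cv2.morphologyEx(m,cv2.MORPH_OPEN,np.ones((3,3)))
    k,l,st,c=cv2.connectedComponentsWithStats(m); i=1+np.argmax(st[1:,4]); print(st[i],c[i])
    cs,_=cv2.findContours((l==i).astype(np.uint8),0,1); rr=cv2.minAreaRect(cs[0]); b=cv2.boxPoints(rr)
    for p in b: print(p,ray(s,*p,.0)[:2],ray(s,*p,.016)[:2])
    q=P[l==i]; print("depth",cv2.minAreaRect((q[:,:2]*1000).astype(np.float32)),np.percentile(q[:,2],[5,50,95]))
    A=np.c_[q[:,:2],np.ones(len(q))]; f=np.linalg.lstsq(A,q[:,2],rcond=None)[0]; print("slope",f,np.arctan2(-f[1],-f[0]))
    cr=s["color"][t[1]-60:t[1]+40,t[0]-50:t[0]+110,::-1]
    cv2.imwrite(f"pics/c{n}.png",cv2.resize(cr,None,fx=4.5,fy=4.5))
E
```

```text
top stirrer [ 340  162   82   85 6302] [0.05763873 0.06489362 0.07417017]
((578.0362548828125, -13.168312072753906), (190.16561889648438, 209.54974365234375), 89.62577056884766)
grey [147 146 146 146 145  95  93  92  93  93  93  92  93  93  93  92  91  91
  91  90  90  90  90  89 108 152 151 147 148 147 146 142]
[283 228  38  19 622] [300.95659164 237.59807074]
[282.082   245.09839] [0.49607133 0.23250591] [0.49240713 0.23112065]
[283.67215 227.6066 ] [0.54112645 0.22787528] [0.53689565 0.22654826]
[320.36887 230.94266] [0.52854155 0.13542633] [0.52446902 0.13526191]
[318.77872 248.43445] [0.48369081 0.1410026 ] [0.48018231 0.14076806]
depth ((370.2411193847656, 176.75001525878906), (335.53790283203125, 94.16558074951172), 2.5144832134246826) [0.00272014 0.00979017 0.01724688]
slope [-2.02353226  0.15838028  1.01569086] -0.07810996965058599
side stirrer [ 276  161   98   51 2992] [0.05696445 0.06300847 0.07240056]
((578.4354248046875, -13.105232238769531), (212.0023651123047, 197.80445861816406), 0.8161631226539612)
grey [150 149 149 149 149 149 145 147 150  88  84  83  87  87  90  90  89  87
  82  85  58  73 154 148 155 152 155 154 154 149 154 154]
[310 236  32  25 487] [325.43326489 248.35934292]
[307.51605 254.58801] [0.54605956 0.22102242] [0.5384813 0.2412877]
[325.66003 228.38   ] [0.5402858  0.10532113] [0.53284355 0.12831195]
[342.716   240.18802] [0.48614326 0.14074199] [0.47997642 0.16289842]
[324.57202 266.39603] [0.49568278 0.24996971] [0.48929123 0.26955309]
depth ((392.3251953125, 614.6721801757812), (69.36622619628906, 989.4494018554688), 15.786800384521484) [0.00123672 0.00886189 0.01567478]
slope [-0.52097119  0.42961452  0.19100287] -0.6895867602180877
```

View pics/ctop.png

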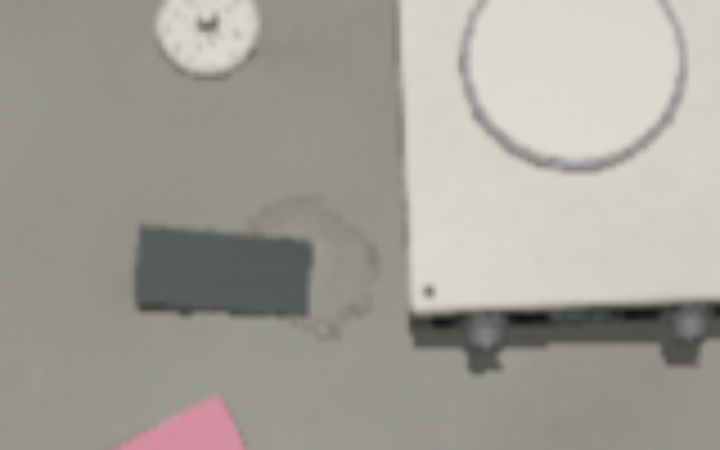

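The crop shows the wedge's thin end at about (312,272), pointing right at the stirrer's front-left foot, with the housing edge at about x=410. In world coordinates, the thick face centre is about (0.515, 0.230) and the heading is about -95.5°. The foot is at about (0.500, 0.057). So I need tool yaw 84.5°, with the fingers closed.

Emit:
move_arm:
  rows:
    - [0,0,0,-0.108,0]
    - [0,0,0,-0.108,0]
    - [0,0,0,-0.108,0]
    - [0,0,0,-0.108,0]
    - [0,0,0,-0.108,0]
    - [0,0,0,-0.108,0]
    - [0,0,0,-0.108,0]
    - [0,0,0,-0.108,0]
    - [0,0,0,-0.108,0]
    - [0,0,0,-0.11,0]

```text
clock: 0.93
tool_pos: [0.239, -0.5773, 0.4042]
eef_rot: [0.738, 0.674, 0.0, -0.001]
contact_force: [0.8, 0.8, -0.4]
opening: 0.271
finger_force: 0.0
```

Emit:
move_arm:
  rows:
    - [0.029,0.0197,0,0,0]
    - [0.029,0.0197,0,0,0]
    - [0.029,0.0197,0,0,0]
    - [0.029,0.0197,0,0,0]
    - [0.029,0.0197,0,0,0]
    - [0.029,0.0197,0,0,0]
    - [0.029,0.0197,0,0,0]
    - [0.029,0.0197,0,0,0]
    - [0.029,0.0197,0,0,0]
    - [0.029,0.0197,0,0,0]

```text
clock: 1.77
tool_pos: [0.4638, -0.3062, 0.4044]
eef_rot: [0.74, 0.672, -0.0, -0.0]
contact_force: [0.4, -0.1, 0.6]
opening: 0.0
finger_force: 0.0
```

Emit:
move_arm:
  rows:
    - [0.029,0,0,0,0]
    - [0.029,0,0,0,0]
    - [0.029,0,0,0,0]
    - [0.029,0,0,0,0]
    - [0.029,0,0,0,0]
    - [0.029,0,0,0,0]
    - [0.029,0,0,0,0]
    - [0.029,0,0,0,0]
    - [0.029,0,0,0,0]
    - [0.029,0,0,0,0]

```text
clock: 2.6
tool_pos: [0.4907, -0.0177, 0.4045]
eef_rot: [0.74, 0.672, -0.0, -0.0]
contact_force: [0.1, 0.7, 0.2]
opening: 0.004
finger_force: 0.0
```

Emit:
move_arm:
  rows:
    - [0.029,0,0,0,0]
    - [0.029,0,0,0,0]
    - [0.029,0,0,0,0]
    - [0.029,0,0,0,0]
    - [0.029,0,0,0,0]
    - [0.029,0,0,0,0]
    - [0.029,0,0,0,0]
    - [0.029,0,0,0,0]
    - [0.029,0,0,0,0]
    - [0.026,0,0,0,0]

```text
clock: 3.43
tool_pos: [0.5181, 0.2686, 0.4044]
eef_rot: [0.74, 0.673, -0.0, -0.0]
contact_force: [-0.1, -0.0, 0.6]
opening: 0.007
finger_force: 0.0
```

```bash
python3 - <<'E'
from h import *
s=save("wrist","w1.png"); np.savez("w1.npz",**s); print(s["eye"],r.get_state()["tool_pos"])
E
```

```text
[0.52484271 0.33508608 0.38438022] [0.51742835 0.27456131 0.40479258]
```

View pics/w1.png

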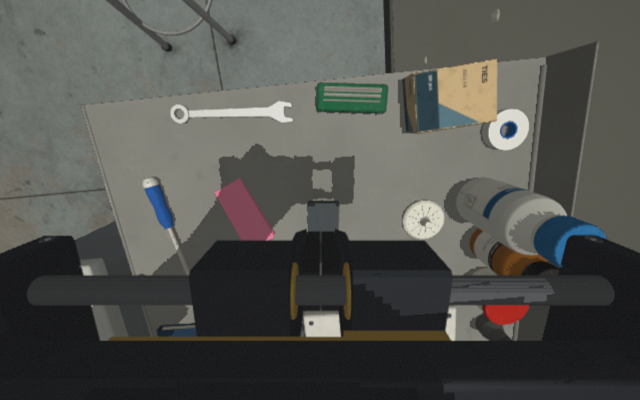

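The wrist view shows the wedge's thick end between columns 308 and 338 at row 202. The fingers hide the rest of it. Checking that position while descending.

```bash
python3 - <<'E'
from h import *
s=dict(np.load("w1.npz"))
for p in((308,202),(338,202)): print(ray(s,*p,0),ray(s,*p,.016))
print(s["color"][195:232:3,323].max(-1)); print(pts(s)[196:232:4,323])
s=dict(np.load("top1.npz"));P=pts(s)
# housing edges in top view at top plane: left edge (rows 170-235) and front edge
g=s["color"].max(-1).astype(int)
L=[]
for v in range(175,240,4):
    row=g[v,325:352]; d=np.diff(row); L.append(ray(s,325+np.argmax(row>185)-.5,v,.064)[:2])
L=np.array(L);print(L[::4], np.polyfit(L[:,0],L[:,1],1))
E
```

```text
[0.49697624 0.22800698 0.        ] [0.4981362 0.2324642 0.016    ]
[0.53993916 0.22387694 0.        ] [0.53931077 0.22850607 0.016     ]
[ 72 103  46  77  78  78  79  78  79  80  81  80  55]
[[ 5.19266324e-01  2.34451532e-01 -1.42884405e-03]
 [ 5.18740110e-01  2.29004381e-01  3.25818756e-04]
 [ 5.18464653e-01  2.27772048e-01  1.65031396e-02]
 [ 5.17883370e-01  2.21297699e-01  1.41329981e-02]
 [ 5.17347380e-01  2.15604204e-01  1.45522975e-02]
 [ 5.16802675e-01  2.09790067e-01  1.47137691e-02]
 [ 5.16202918e-01  2.03153110e-01  1.26750963e-02]
 [ 5.15581672e-01  1.96239396e-01  1.01960833e-02]
 [ 5.15012174e-01  1.90137381e-01  1.01459430e-02]]
[[0.65309512 0.07975783]
 [0.61123855 0.08173755]
 [0.57008883 0.08124697]
 [0.52972561 0.08076577]
 [0.49022693 0.0826797 ]] [-0.01089318  0.08731391]
```

Emit:
move_arm:
  rows:
    - [0,0,0.023,0,0]
    - [0,0,0.023,0,0]
    - [0,0,0.023,0,0]
    - [0,0,0.023,0,0]
    - [0,0,0.023,0,0]
    - [0,0,0.023,0,0]
    - [0,0,0.023,0,0]
    - [0,0,0.022,0,0]
    - [0,0,0.022,0,0]
    - [0,0,0.01,0,0]

```text
clock: 4.32
tool_pos: [0.5176, 0.2659, 0.187]
eef_rot: [0.74, 0.672, -0.002, -0.0]
contact_force: [-0.3, 0.4, 0.5]
opening: 0.002
finger_force: 0.0
```

Emit:
move_arm:
  rows:
    - [0,0.003,0.005,0,0]
    - [0,0,0.005,0,0]
    - [0,0,0.005,0,0]
    - [0,0,0,0,0]
    - [-0.008,0,0,0,0]
    - [-0.008,0,0,0,0]
    - [-0.004,0,0,0,0]
    - [-0.004,0,0,0,0]
    - [-0.004,0,0,0,0]
    - [-0.004,0,0,0,0]

```text
clock: 5.15
tool_pos: [0.5186, 0.235, 0.1752]
eef_rot: [0.74, 0.672, 0.001, -0.0]
contact_force: [0.6, 2.3, 0.4]
opening: 0.008
finger_force: 1.1
```

Emit:
move_arm:
  rows:
    - [-0.007,0,0,0,0]
    - [-0.007,0,0,0,0]
    - [-0.007,0,0,0,0]
    - [-0.007,0,0,0,0]
    - [-0.007,0,0,0,0]
    - [-0.007,0,0,0,0]
    - [-0.007,0,0,0,0]
    - [-0.006,0,0,0,0]
    - [-0.004,0,0,0,0]
    - [0,0,0,0,0]

```text
clock: 5.98
tool_pos: [0.5125, 0.1742, 0.1745]
eef_rot: [0.741, 0.672, -0.001, 0.001]
contact_force: [-0.8, -0.3, -0.2]
opening: 0.006
finger_force: 0.0
```

```bash
python3 - <<'E'
from h import *
s=save("top","t2.png"); np.savez("t2.npz",**s); print(r.get_state()["contact_force"],r.get_state()["tool_pos"])
S=save("side","s2.png")
a=s["color"][150:280,260:440,::-1];b=S["color"][140:290,250:430,::-1]
a=cv2.resize(a,(540,390));b=cv2.resize(b,(540,450))
cv2.imwrite("pics/c2.png",cv2.resize(np.hstack([a,b[30:420]]),(800,290)))
E
```

```text
[ 0.22532458 -0.06134691  0.08972701] [0.51250757 0.17456513 0.17449927]
```

View pics/c2.png

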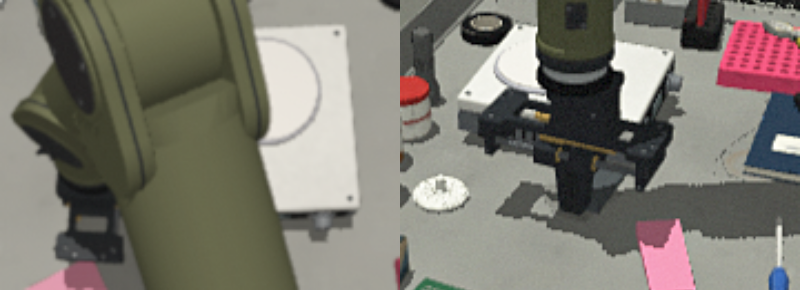

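The arm hides the wedge in both views, though it isn't disturbing anything else. I'll continue in small steps, using force and kinematics.

Emit:
move_arm:
  rows:
    - [-0.001,0,0,0,0]
    - [-0.001,0,0,0,0]
    - [-0.001,0,0,0,0]
    - [-0.001,0,0,0,0]

```text
clock: 6.42
tool_pos: [0.5122, 0.1722, 0.1746]
eef_rot: [0.74, 0.673, 0.0, -0.0]
contact_force: [0.3, 1.0, -0.5]
opening: 0.006
finger_force: 0.6
```

Emit:
move_arm:
  rows:
    - [-0.001,0,0,0,0]
    - [-0.001,0,0,0,0]
    - [-0.001,0,0,0,0]
    - [-0.001,0,0,0,0]

```text
clock: 6.75
tool_pos: [0.512, 0.168, 0.1747]
eef_rot: [0.74, 0.672, 0.0, -0.0]
contact_force: [0.6, 1.8, -0.2]
opening: 0.005
finger_force: 1.2
```

Emit:
move_arm:
  rows:
    - [-0.001,0,0,0,0]
    - [-0.001,0,0,0,0]
    - [-0.001,0,0,0,0]
    - [-0.001,0,0,0,0]

```text
clock: 7.08
tool_pos: [0.5119, 0.1658, 0.175]
eef_rot: [0.74, 0.673, 0.002, -0.001]
contact_force: [0.5, 6.1, -1.3]
opening: 0.004
finger_force: 3.2
```

Emit:
move_arm:
  rows:
    - [-0.001,0,0,0,0]
    - [-0.001,0,0,0,0]
    - [-0.001,0,0,0,0]
    - [-0.001,0,0,0,0]

```text
clock: 7.42
tool_pos: [0.5113, 0.1608, 0.1748]
eef_rot: [0.74, 0.673, 0.001, -0.0]
contact_force: [-0.1, 4.6, -2.3]
opening: 0.005
finger_force: 2.3
```

Emit:
move_arm:
  rows:
    - [-0.001,0,0,0,0]
    - [-0.001,0,0,0,0]
    - [-0.001,0,0,0,0]
    - [-0.001,0,0,0,0]

```text
clock: 7.75
tool_pos: [0.5108, 0.1559, 0.1747]
eef_rot: [0.74, 0.672, 0.0, 0.0]
contact_force: [0.4, 3.7, -1.4]
opening: 0.004
finger_force: 2.3
```

Emit:
move_arm:
  rows:
    - [-0.001,0,0,0,0]
    - [-0.001,0,0,0,0]
    - [-0.001,0,0,0,0]
    - [-0.001,0,0,0,0]

```text
clock: 8.08
tool_pos: [0.5104, 0.1518, 0.1747]
eef_rot: [0.74, 0.672, -0.0, 0.0]
contact_force: [0.5, 5.0, -1.5]
opening: 0.003
finger_force: 2.3
```

Foot contact came at TCP y≈0.167, as predicted. So the target is TCP y≈0.139.

Emit:
move_arm:
  rows:
    - [-0.001,0,0,0,0]
    - [-0.001,0,0,0,0]
    - [-0.001,0,0,0,0]
    - [-0.001,0,0,0,0]

```text
clock: 8.42
tool_pos: [0.5101, 0.1483, 0.1747]
eef_rot: [0.74, 0.673, 0.0, -0.0]
contact_force: [0.7, 5.6, -1.4]
opening: 0.004
finger_force: 2.9
```

Emit:
move_arm:
  rows:
    - [-0.001,0,0,0,0]
    - [-0.001,0,0,0,0]
    - [-0.001,0,0,0,0]

```text
clock: 8.67
tool_pos: [0.5098, 0.1458, 0.1748]
eef_rot: [0.74, 0.673, 0.001, -0.0]
contact_force: [0.4, 7.6, -0.8]
opening: 0.003
finger_force: 3.3
```

Emit:
move_arm:
  rows:
    - [-0.001,0,0,0,0]
    - [-0.001,0,0,0,0]

```text
clock: 8.83
tool_pos: [0.5097, 0.1441, 0.1748]
eef_rot: [0.74, 0.673, 0.001, -0.001]
contact_force: [0.1, 6.6, -1.6]
opening: 0.009
finger_force: 3.6
```

Emit:
move_arm:
  rows:
    - [-0.001,0,0,0,0]
    - [-0.001,0,0,0,0]

```text
clock: 9.0
tool_pos: [0.5095, 0.1425, 0.1748]
eef_rot: [0.74, 0.673, 0.002, -0.001]
contact_force: [-0.4, 8.1, -1.3]
opening: -0.002
finger_force: 3.9
```

Emit:
move_arm:
  rows:
    - [-0.001,0,0,0,0]
    - [-0.001,0,0,0,0]
    - [-0.001,0,0,0,0]
    - [0,0,0,0,0]
    - [0,0,0,0,0]

```text
clock: 9.42
tool_pos: [0.5093, 0.1396, 0.1748]
eef_rot: [0.74, 0.673, 0.002, -0.001]
contact_force: [1.2, 7.2, -2.1]
opening: 0.006
finger_force: 3.9
```

Emit:
move_arm:
  rows:
    - [0.005,0,0,0,0]
    - [0.01,0,0,0,0]
    - [0.02,0,0,0,0]
    - [0.02,0,-0.01,0,0]
    - [0.02,0,-0.02,0,0]
    - [0.02,0,-0.03,0,0]
    - [0.02,0,-0.03,0,0]
    - [0.02,0,-0.03,0,0]
    - [0,0,-0.03,0,0]
    - [0,0,-0.03,0,0]

```text
clock: 10.25
tool_pos: [0.5213, 0.273, 0.356]
eef_rot: [0.74, 0.673, -0.001, 0.0]
contact_force: [0.7, -0.6, -0.4]
opening: 0.005
finger_force: 0.0
```

```bash
python3 - <<'E'
from h import *
s=save("top","t3.png"); np.savez("t3.npz",**s); 
S=save("side","s3.png"); np.savez("s3.npz",**S)
a=s["color"][150:280,260:440,::-1];b=S["color"][140:290,250:430,::-1]
a=cv2.resize(a,(540,390));b=cv2.resize(b,(540,450))
cv2.imwrite("pics/c3.png",cv2.resize(np.hstack([a,b[30:420]]),(800,290)))
E
```

```text
(no output)
```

View pics/c3.png

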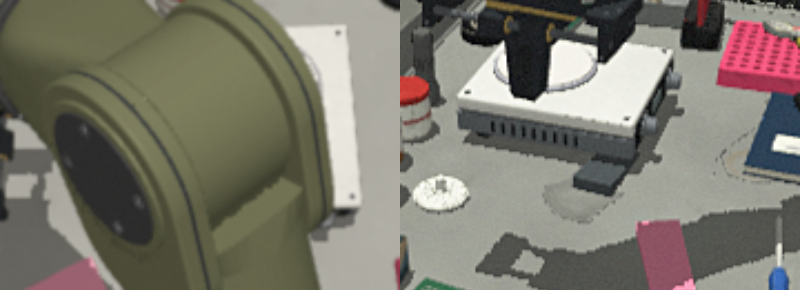

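The side view shows the wedge under the front-left corner, with its thick end still sticking out at about (600,178) in the crop. Next I'll measure the stirrer's tilt and the wedge position.

```bash
python3 - <<'E'
from h import *
from scipy.spatial import ConvexHull
for f in("side1","s3"):
    s=dict(np.load(f+".npz")); P=pts(s); c=s["color"].astype(int); g=c.max(-1)
    m=(g>185)&(P[...,0]>.48)&(P[...,0]<.68)&(P[...,1]>-.11)&(P[...,1]<.085)&(abs(P[...,2]-.064)<.02)
    m&=np.hypot(P[...,0]-.61,P[...,1]+.015)>.07
    q=P[m]
    for _ in range(4):
        A=np.c_[q[:,:2]-[.58,-.015],np.ones(len(q))]; k=np.linalg.lstsq(A,q[:,2],rcond=None)[0]; e=abs(q[:,2]-A@k); q=q[e<2.5*e.std()]
    print(f,len(q),"slope",k.round(4),"std",e.std().round(4))
    # bench reference slope
    b=(abs(P[...,2])<.01)&(P[...,0]>.45)&(P[...,0]<.65)&(P[...,1]>.1)&(P[...,1]<.3)&(g>120); q=P[b]
    k=np.linalg.lstsq(np.c_[q[:,:2]-[.55,.2],np.ones(len(q))],q[:,2],rcond=None)[0]; print(" bench",k.round(4))
s=dict(np.load("s3.npz")); g=s["color"].max(-1).astype(int)
m=np.zeros(g.shape,np.uint8); m[200:235,318:365]=(g<100)[200:235,318:365]
k,l,st,c=cv2.connectedComponentsWithStats(m); i=1+np.argmax(st[1:,4]); print(st[i])
v,u=np.where(l==i); o=np.argsort(u)
for nm,j in(("left",u.argmin()),("bottom",v.argmax()),("right",u.argmax())): print(nm,u[j],v[j],ray(s,u[j],v[j],0)[:2],ray(s,u[j],v[j],.016)[:2])
s2=s["color"][170:245,270:385,::-1]; cv2.imwrite("pics/c4.png",cv2.resize(s2,None,fx=6.9,fy=6.9,interpolation=cv2.INTER_NEAREST))
E
```

```text
side1 632 slope [ 0.0238 -0.0325  0.0627] std 0.0003
 bench [ 0.0026 -0.003  -0.    ]
s3 568 slope [-0.0032 -0.0027  0.0632] std 0.0003
 bench [ 0.0032 -0.0031  0.    ]
[318 200  47  35 971]
left 318 206 [0.5927905  0.00971511] [0.58411141 0.03495809]
bottom 330 234 [0.52269408 0.12539751] [0.51566623 0.1479154 ]
right 364 200 [ 0.48493953 -0.05928946] [ 0.47880106 -0.03242095]
```

View pics/c4.png

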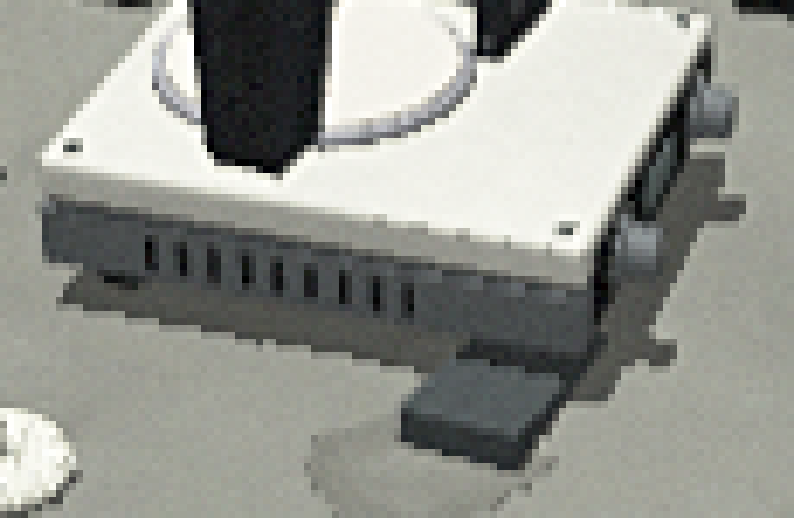

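Tilt relative to the bench went from 0.036 rad to about 0.006 rad, so the stirrer is level within tolerance. The wedge sits squarely under the corner and kinematics puts it at d≈22 mm. Now I'll go to the far corner.

Emit:
move_arm:
  rows:
    - [-0.03,0,-0.02,0,0]
    - [-0.035,0,-0.02,0,0]
    - [-0.036,0,-0.01,0,0]
    - [-0.036,0,0,0,0]
    - [-0.036,0,0,0,0]
    - [-0.036,0,0,0,0]
    - [-0.036,0,0,0,0]
    - [-0.036,0,0,0,0]
    - [-0.036,0,0,0,0]
    - [-0.03,0,0,0,0]

```text
clock: 11.18
tool_pos: [0.4871, -0.0766, 0.4036]
eef_rot: [0.741, 0.671, -0.003, -0.001]
contact_force: [0.4, -0.2, 0.2]
opening: 0.004
finger_force: 0.0
```

Emit:
move_arm:
  rows:
    - [0,0.022,0,0,0]
    - [0,0.022,0,0,0]
    - [0,0.022,0,0,0]
    - [0,0.022,0,0,0]
    - [0,0.022,0,0,0]
    - [0,0.022,0,0,0]
    - [0,0.022,0,0,0]
    - [0,0.021,0,0,0]
    - [0,0,0,0,0]
    - [0,0,0,0,0]

```text
clock: 12.02
tool_pos: [0.6625, -0.0902, 0.4029]
eef_rot: [0.741, 0.672, -0.002, -0.001]
contact_force: [-0.9, 0.8, 0.9]
opening: 0.009
finger_force: 0.0
```

Emit:
move_arm:
  rows:
    - [0,0,0.025,0,0]
    - [0,0,0.025,0,0]
    - [0,0,0.025,0,0]
    - [0,0,0.025,0,0]
    - [0,0,0.025,0,0]
    - [0,0,0.02,0,0]
    - [0,0,0.013,0,0]
    - [0,0,0.006,0,0]
    - [0,0,0,0,0]
    - [0,0,0,0,0]

```text
clock: 12.85
tool_pos: [0.6629, -0.0898, 0.2415]
eef_rot: [0.74, 0.672, 0.0, 0.0]
contact_force: [-0.5, 0.2, 0.4]
opening: 0.003
finger_force: 0.0
```

Emit:
move_arm:
  rows:
    - [0,0,0.001,0,0]
    - [0,0,0.001,0,0]
    - [0,0,0.001,0,0]
    - [0,0,0,0,0]

```text
clock: 13.18
tool_pos: [0.663, -0.0898, 0.2382]
eef_rot: [0.74, 0.672, 0.0, 0.0]
contact_force: [-0.8, -0.1, 0.9]
opening: 0.008
finger_force: 0.0
```

Emit:
move_arm:
  rows:
    - [0,0,0.001,0,0]
    - [0,0,0.001,0,0]
    - [0,0,0,0,0]

```text
clock: 13.43
tool_pos: [0.6629, -0.0898, 0.2355]
eef_rot: [0.74, 0.672, -0.0, -0.0]
contact_force: [-0.4, -0.6, 0.1]
opening: 0.006
finger_force: 0.0
```

Emit:
move_arm:
  rows:
    - [0,0,0.001,0,0]
    - [0,0,0.001,0,0]
    - [0,0,0.001,0,0]
    - [0,0,0,0,0]

```text
clock: 13.77
tool_pos: [0.6628, -0.0897, 0.2324]
eef_rot: [0.74, 0.672, -0.0, -0.0]
contact_force: [1.0, 0.4, -0.6]
opening: 0.002
finger_force: 0.0
```

Emit:
move_arm:
  rows:
    - [0,0,0.001,0,0]
    - [0,0,0.001,0,0]
    - [0,0,0,0,0]

```text
clock: 14.02
tool_pos: [0.6629, -0.0898, 0.2305]
eef_rot: [0.74, 0.672, -0.0, -0.0]
contact_force: [0.1, 1.8, 0.3]
opening: 0.005
finger_force: 0.0
```

Emit:
move_arm:
  rows:
    - [0,0,0.001,0,0]
    - [0,0,0,0,0]

```text
clock: 14.18
tool_pos: [0.663, -0.0898, 0.2298]
eef_rot: [0.74, 0.672, 0.0, 0.0]
contact_force: [0.1, 1.1, 1.0]
opening: 0.006
finger_force: 0.6
```

Emit:
move_arm:
  rows:
    - [0,0,0.001,0,0]
    - [0,0,0,0,0]

```text
clock: 14.35
tool_pos: [0.6631, -0.0898, 0.2294]
eef_rot: [0.74, 0.672, 0.0, 0.0]
contact_force: [-1.0, -0.3, 5.6]
opening: 0.002
finger_force: 2.8
```

Emit:
move_arm:
  rows:
    - [0,0,0.001,0,0]
    - [0,0,0,0,0]

```text
clock: 14.52
tool_pos: [0.6631, -0.0898, 0.2291]
eef_rot: [0.74, 0.672, 0.0, 0.001]
contact_force: [-3.0, -0.2, 8.5]
opening: 0.007
finger_force: 4.8
```

Emit:
move_arm:
  rows:
    - [0,0,0.001,0,0]
    - [0,0,0,0,0]

```text
clock: 14.68
tool_pos: [0.6632, -0.0898, 0.2288]
eef_rot: [0.74, 0.672, 0.0, 0.001]
contact_force: [-3.9, -1.2, 13.1]
opening: 0.002
finger_force: 6.8
```

It is firm: the corner gave only about 1 mm at 13 N. I'll hold, then lift off and check.

Emit:
move_arm:
  rows:
    - [0,0,0,0,0]
    - [0,0,0,0,0]
    - [0,0,0,0,0]
    - [0,0,0,0,0]
    - [0,0,0,0,0]

```text
clock: 15.1
tool_pos: [0.6631, -0.0898, 0.2288]
eef_rot: [0.74, 0.672, 0.0, 0.001]
contact_force: [-4.4, -0.3, 12.8]
opening: 0.001
finger_force: 6.6
```

Emit:
move_arm:
  rows:
    - [0,0,-0.002,0,0]
    - [0,0,-0.003,0,0]
    - [0,0,-0.01,0,0]
    - [0,0,-0.03,0,0]
    - [0,0,-0.03,0,0]
    - [0,0,-0.03,0,0]
    - [0,0,-0.03,0,0]
    - [0,0,-0.03,0,0]
    - [0,0,-0.02,0,0]
    - [0,0,0,0,0]

```text
clock: 15.93
tool_pos: [0.6642, -0.0894, 0.4175]
eef_rot: [0.74, 0.672, 0.004, 0.003]
contact_force: [1.1, -0.1, 0.4]
opening: -0.002
finger_force: 0.0
```

Emit:
move_arm:
  rows:
    - [-0.03,0,0,0,0]
    - [-0.03,0,0,0,0]
    - [-0.03,0,0,0,0]
    - [-0.03,0,0,0,0]
    - [-0.03,0,0,0,0]
    - [-0.03,0,0,0,0]
    - [-0.03,0,0,0,0]
    - [-0.03,0,0,0,0]
    - [-0.03,0,0,0,0]
    - [0,0,0,0,0]

```text
clock: 16.77
tool_pos: [0.6342, -0.367, 0.4101]
eef_rot: [0.744, 0.669, -0.003, 0.001]
contact_force: [-1.3, 0.0, -0.3]
opening: 0.008
finger_force: 0.0
```

```bash
python3 - <<'E'
from h import *
s=save("top","t5.png"); np.savez("t5.npz",**s)
S=save("side","s5.png"); np.savez("s5.npz",**S)
P=pts(S); g=S["color"].astype(int).max(-1)
m=(g>185)&(P[...,0]>.48)&(P[...,0]<.68)&(P[...,1]>-.11)&(P[...,1]<.085)&(abs(P[...,2]-.064)<.02)
m&=np.hypot(P[...,0]-.61,P[...,1]+.015)>.07
q=P[m]
for _ in range(4):
    A=np.c_[q[:,:2]-[.58,-.015],np.ones(len(q))]; k=np.linalg.lstsq(A,q[:,2],rcond=None)[0]; e=abs(q[:,2]-A@k); q=q[e<2.5*e.std()]
print(k.round(4),len(q))
a=s["color"][150:280,260:440,::-1]; cv2.imwrite("pics/c5.png",cv2.resize(a,(800,578)))
E
```

```text
[-0.0023 -0.0041  0.0633] 654
```

View pics/c5.png

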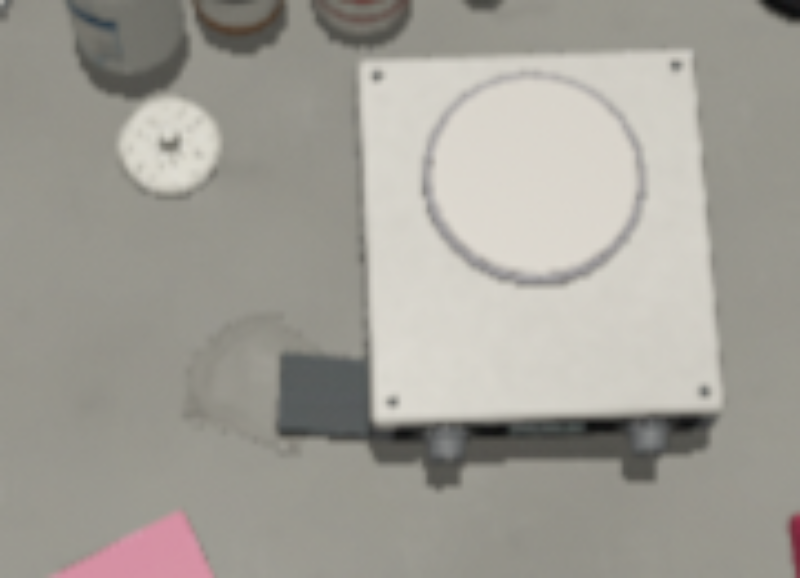

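The top view shows the wedge's thick end at about (279,395) in the crop, which puts the foot about 22 mm from the thin end. The stirrer is level and in place, and the arm is clear. Handing in.

```bash
python3 -c "
from plant import r
print(r.finish_job())"
```

```text
the job is handed in; nothing more can be done
None
```

The job is handed in: the wedge is about 22 mm under the short foot, the stirrer measures level to about 0.005 rad, and its rear right corner held firm under a brief 13 N press.

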